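# Count off the lanes and put the carton away

### The job

Starting at the solid end panel of the wire rack, run a fingertip along the rack's front rail, touching it over the first, the second and then the third gap, to count them off. Then push the carton that stands in front of the rack along the table, under the rail and into that third gap, until it is fully home against the back stop. Only push it, never lift or tip it, and leave everything else where it stands.

Things in the scene. Friction and masses are not known exactly. Their poses are not given: they have to be found in the camera images.
- rack: black wire rack fixed to the table: six lanes (gaps), mouths towards the robot, no floor. Origin on the table below the middle of its front rail; x into the lanes, y along the rail. Dividers: wire loops 5 mm thick, 89 mm high, at y = 0, +-80, +-160 mm; end pieces at +-247. Lane centres y = +-40, +-120, +-200; lanes at least 75 mm clear. Back stop wires 30 and 58 mm up, front at x = 82. Rigid
- front_rail: the rack's front rail: level flat steel bar 480 mm long (y), 15 mm wide (x), 5 mm thick, across the lane mouths. Origin in the middle of its top face, 92 mm above the table; axes as the rack's. Things slide in under it (underside 87 mm up). Where a divider hooks over it, a round bump 5 mm wide along y stands 1 mm proud of its top. Rigid
- end_panel: the rack's solid end panel: black steel, 14 mm thick (y), x from -12 to 103 mm, 120 mm high (28 mm above the rail's top), at the rack's +y or -y end. Origin on the table at mid-thickness, below the rail's middle line extended, 247 mm from the rack's origin; axes parallel to the rack's. The first gap is next to it: the middles of gaps 1, 2, 3 lie 47, 127, 207 mm from this origin along the rail
- end_hoop: the rack's other end: an open wire loop like the dividers, 95 mm deep and 89 mm high. Origin on the table, 247 mm from the rack's origin, axes parallel to the rack's
- panel_home (a point): point on the table 32 mm behind the end panel's origin (along its x): the carton's origin, when fully home in the third gap, lies 207 mm from it along the rail
- carton: the carton to put away: brown cardboard, paper labels, thin dark lid line; 100 mm long (x), 60 wide (y), 75 high, 0.13 to 0.25 kg, loose on the table in front of the rack, x roughly along the lanes. Origin at the centre of its underside. Fully home, its far end meets the back stop, its origin is at rack x = 32 mm and its near end is 18 mm in front of the rail's middle line
- tin: round aluminium tea tin, 60 mm across, 74 mm high, standing in one of the lanes; origin at the centre of its underside. Leave it
- honey: amber honey jar, 58 mm across, 78 mm high, standing in one of the lanes; origin at the centre of its underside. Leave it
- small_box: small paper box, 70 x 52 x 66 mm, standing in one of the lanes; origin at the centre of its underside. Leave it
- mug: white mug, 82 mm across, 95 mm high, handle at its +y, on the table at the left; origin at the centre of its underside. Leave it
- paper_cup: paper cup, 84 mm across the rim, 110 mm high, on the table at the right; origin at the centre of its underside. Leave it
- creamer: white plastic creamer bottle, 62 mm across, 135 mm high, on the table to the right of the rack; origin at the centre of its underside. Leave it
- spoon: steel spoon 150 mm long lying on the table at the right, near the robot; origin at its middle, on the underside. Leave it
Not all that is in view belongs to the job. What is shaped like the end_panel but purple is not meant. What is shaped like the carton but blue is not meant.

How it is judged (in metres and radians):
On the way, in this order (a step that is already met when the one before it is completed fails the run):
1. a fingertip touches the front rail over the first gap from the solid end panel (contact force between the fingers and front_rail above 0.3 N and horizontal distance between the grasp point and end_panel between 0.013 and 0.081 m), for 0.08 s.
2. a fingertip touches the front rail over the second gap from the solid end panel (contact force between the fingers and front_rail above 0.3 N and horizontal distance between the grasp point and end_panel between 0.093 and 0.161 m), for 0.08 s.
3. a fingertip touches the front rail over the third gap from the solid end panel (contact force between the fingers and front_rail above 0.3 N and horizontal distance between the grasp point and end_panel between 0.173 and 0.241 m), for 0.08 s.
4. the carton is pushed fully home in the third gap (x of carton in the frame of rack between 0.022 and 0.042 m and y of carton in the frame of rack between -0.08 and 0.08 m and horizontal distance between carton and panel_home between 0.192 and 0.222 m and angle between the x axis of carton and the x axis of rack, either way round below 0.2 rad and angle between carton's own z axis and vertical below 0.06 rad and height (world z) of carton below 0.006 m), for 0.2 s.
At the end, for the whole second after the job is handed in: the carton stands on the table in the third gap counted from the solid end panel, its far end within 10 mm of the back stop, in line with the lane within 0.2 rad, upright, at rest (all of step 4 and linear speed of carton below 0.01 m/s); the robot touches nothing.
It fails at once if the carton is lifted or tipped (height (world z) of carton above 0.012 m or angle between carton's own z axis and vertical above 0.25 rad).
It fails at once if one of the other things is moved more than 20 mm (distance of any of tin, honey, small_box, mug, paper_cup, creamer, spoon from where it was at the start of the episode above 0.02 m).
It also fails if it takes over 72 s, if anything falls off the work surface, if the arm or the gripper's body presses on something with over 40 N, if the wrist force passes 120 N, or if a joint passes its speed limit or range.

### The arm

A 6-joint arm with a two-finger parallel gripper is mounted at the origin on the work surface. World frame = base frame: x ahead of the robot, y to its left, z up, the work surface at z = 0. Lengths are in m, angles in degrees, forces in N, time in s.
With the tool pointing down it reaches from about 0.375 to 0.9 m from the base axis. Payload 3.1 kg.
Tool frame: the origin (TCP) lies midway between the tips of the shut fingers; the grasp point (between the pads) lies 19 mm behind it; z points along the fingers, y is the direction in which the jaws open and shut (so a half turn about z gives the same grasp; the last joint's range is limited). The gripper opens to 87 mm and grips with 3 to 60 N. Pads are 19 mm wide; open, the fingers measure 117 mm over their backs; the gripper's body (75 mm by 190 mm) begins 51 mm behind the grasp point.
Start: joints at [-82.42, 30.224, 82.088, -0, 67.689, -10.227], TCP at [0.191, -0.595, 0.223] pointing down, gripper open.
Joint ranges: [-176.69, 176.69], [-43.24, 126.21], [12.49, 139.97], [-82, 262], [0, 151.66], [-163.58, 163.58]. Speed limits (degrees/s): [159.86, 159.86, 180, 180, 180, 180].

### API

Orientations are given as a 3x3 rotation matrix whose columns are the frame's x, y, z axes.
In Python, from rig import status, vision, bot, models gives the robot as it stands.
- The arm moves only by the tool send_rows, never from a script. Its argument "moves" is a list of rows, each a list of 7 numbers: the shift along the tool's x, y, z in units of 25 mm (1.0 is 25 mm), then the turn, a rotation vector about the tool's x, y, z in units of 10 degrees (1.0 is 10 degrees), then the closure, from -1 (fully open) to 1 (shut), so that 0 is half open. In form: [[dx, dy, dz, rx, ry, rz, hand], ...]. A call has 1 to 12 rows; each row shifts and turns the commanded pose from where the row before left it, along the tool's axes as they then stand; what a row does not reach is not made up. A row lasts 1/8 s, in which the tool goes at most 62.5 mm and 10.7 degrees, less where a joint would pass 70% of its speed; a pose out of reach is approached as far as the arm can. A call is refused whole if a number of a shift passes 1 or a number of a turn 1, either way. A call with a gripper value outside its range is refused whole. The fingers move at their own pace and stop on an object; the grip force is fixed at half the most. Time passes only in rows, so rows that do not move let the fingers close. It gives the time, the measured TCP pose, the force and the opening at its end, in the units of the state.
- status.read_state(): the state, without advancing time (a new reading comes with each control period).
- vision.capture(name): name is "side" or "top"; returns a dict with "img" (480x640x3 uint8, red, green, blue), "depth" (480x640 float32, m along the optical axis (not along the pixel's ray), 0 where there is no reading), "fx", "fy", "cx", "cy" (pixels), "pose" (4x4, takes a point from camera to world coordinates). Camera axes: x right, y up, looking along -z (the intrinsics and any distortion apply to the point x, -y, -z); pixel columns grow to the right and rows downward; lengths in m; the calibration is good to about 2 mm. A picture is of the moment at which its call begins.
- bot.hand_in(): hands the job in, once; it reports no verdict.
Trained networks look in the newest picture that a camera, given by its name, has taken for a name from the list of things; names that differ only in an ending like _2 or _b are one class to them, and where a whole thing is asked for, a point or a joint stands for the part that bears it (a point fixed in the world has none). Each returns a list of dicts, best first, with "confidence" (0 to 1); they miss things now and then, are a little off and sometimes report something else, mostly with a low value. They report only what shows in the picture. A call takes as long as a camera call. They do not tell look-alikes from the thing itself.
- models.masks_of(camera, name): "mask" (480x640 bool, what is visible of it) and "extent" ([left, top, right, bottom] in pixels, round what is visible of it).
- models.landmark_of(camera, name): "point" ([column, row] in pixels: a listed point, or the origin of a listed thing).
The state is a dict: "time_s": time; "joint_positions": joint angles; "qvel": joint speeds; "tau": joint torques, N m; "position": TCP position; "tcp_rot": TCP orientation; "force": force on the tool from outside, world axes, zero at the start; "moment": the same for the moment, N m; "opening": opening from 0.0 (shut) to 1.0 (fully open).
Only numpy, scipy, OpenCV 4.12 (cv2) and the standard library are available. Lean on these libraries where they do the work, as an engineer would, in place of code of your own. Each camera call takes 0.05 s, during which the arm holds its last target.

## Working session

There is one attempt and no reset: what is moved stays moved. The work goes in short steps, Python scripts to look and compute and a tool call to move; the robot and the scene stay as the last step left them, time stands still between calls to the robot, and variables do not carry over. Pictures are saved under pics/ and viewed, and the job is handed in when it is done.

Besides the shell and the picture viewer there is one more tool, called in YAML: its name, and indented under it one key for each argument. send_rows: Moves the arm, as the interface text tells. Its arguments: {"type":"object","properties":{"moves":{"type":"array"}},"required":["moves"]}

```bash
mkdir -p pics; ls
python3 - <<'E'
from rig import status, vision, bot, models
import cv2
s=status.read_state(); print({k:s[k] for k in('time_s','position','tcp_rot','force','opening')})
for c in('side','top'):
    r=vision.capture(c); cv2.imwrite(f'pics/{c}1.png',r['img'][:,:,::-1]); print(c,r['fx'],r['fy'],r['cx'],r['cy'],r['pose'].tolist(),[k for k in r])
    for n in ['rack','front_rail','end_panel','end_hoop','panel_home','carton']:
        print(n,[(x['confidence'],x['point']) for x in models.landmark_of(c,n)][:3])
E
```

```text
pics
{'time_s': 0.0, 'position': array([ 0.19104258, -0.59432106,  0.22158919]), 'tcp_rot': array([[ 9.52092404e-01,  3.05810324e-01, -3.14437987e-04],
       [ 3.05810286e-01, -9.52090100e-01,  2.12397509e-03],
       [ 3.50160218e-04, -2.11837892e-03, -9.99997695e-01]]), 'force': array([ 0.98045916, -0.56680348,  0.33516509]), 'opening': 0.9986677010280197}
side 601.9252315327674 601.9252315327674 329.1467745110075 243.62874182944665 [[-0.740189666384125, 0.4689794403072449, -0.4818480490229892, -0.19835889955511657], [-0.672069926081494, -0.4936224421096244, 0.5519591462260097, 0.7914925356672158], [0.02100648078505289, 0.732390038992089, 0.6805612085258704, 1.0804941768334069], [0.0, 0.0, 0.0, 1.0]] ['img', 'depth', 'fx', 'fy', 'cx', 'cy', 'pose']
rack [(0.64, [301.4, 243.0]), (0.6, [393.0, 181.1])]
front_rail [(0.65, [304.3, 217.4])]
end_panel [(0.67, [257.2, 348.7]), (0.64, [240.3, 296.7])]
end_hoop [(0.61, [356.9, 193.3])]
panel_home [(0.73, [228.9, 288.2]), (0.57, [253.2, 337.8])]
carton [(0.76, [341.1, 245.9]), (0.71, [313.1, 311.2])]
top 438.3064361679607 438.3064361679607 310.20939307513225 240.20928151881117 [[-0.0026306230947666267, 0.9958976256397255, -0.09044887543408169, 0.43277913668195744], [-0.9996895067111098, -0.00037784043425667446, 0.02491480299548372, 0.004011597659438685], [0.02477841790411172, 0.0904863331214332, 0.9955894000663155, 1.0607538261853913], [0.0, 0.0, 0.0, 1.0]] ['img', 'depth', 'fx', 'fy', 'cx', 'cy', 'pose']
rack [(0.61, [320.0, 200.8])]
front_rail [(0.85, [322.6, 194.9])]
end_panel [(0.6, [190.5, 271.7]), (0.57, [222.2, 209.6]), (0.19, [342.9, 237.6])]
end_hoop [(0.72, [418.8, 189.3])]
panel_home [(0.93, [218.8, 197.3]), (0.58, [186.7, 259.4])]
carton [(0.84, [345.0, 235.7]), (0.64, [256.7, 275.5]), (0.21, [324.3, 192.1])]
```

View pics/top1.png

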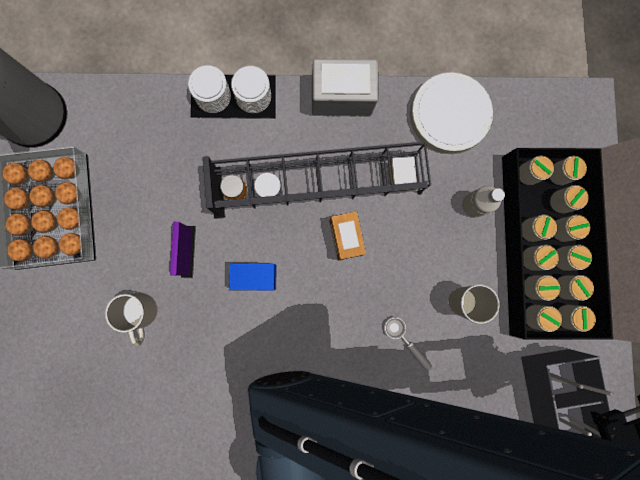

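View pics/side1.png

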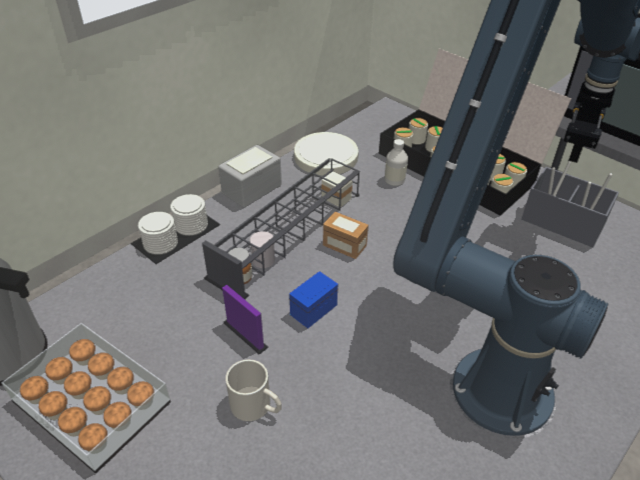

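The top view shows the black end panel at the rack's left (+y) end at about (210,185). Honey stands in gap 1, the tin in gap 2 and the small box in gap 6, and gap 3 (col ~300) is empty. The orange-brown carton is at (348,235). The purple panel at (182,250) and blue box at (252,276) are decoys. Next I measure with depth.

```bash
cat > h.py <<'E'
import numpy as np,cv2
from rig import status, vision, bot, models
def cloud(r):
    v,u=np.mgrid[0:480,0:640]; d=r['depth']
    p=np.stack([(u-r['cx'])/r['fx']*d,-(v-r['cy'])/r['fy']*d,-d],-1)
    P=r['pose']; return p@P[:3,:3].T+P[:3,3]
def proj(r,p):
    P=r['pose']; q=(np.asarray(p)-P[:3,3])@P[:3,:3]
    return np.stack([r['cx']+r['fx']*q[...,0]/-q[...,2], r['cy']-r['fy']*q[...,1]/-q[...,2]],-1)
def ray(r,uv,z):
    d=np.array([(uv[0]-r['cx'])/r['fx'],-(uv[1]-r['cy'])/r['fy'],-1]); P=r['pose']; w=P[:3,:3]@d
    return P[:3,3]+w*(z-P[2,3])/w[2]
E
python3 - <<'E'
from h import *
for c in('top','side'):
    r=vision.capture(c); W=cloud(r); 
    for n in ['carton','end_panel','front_rail','end_hoop','tin','honey','small_box','mug','paper_cup','creamer','spoon']:
        for m in models.masks_of(c,n)[:2]:
            k=m['mask']&(r['depth']>0); w=W[k]
            if len(w)<5: print(c,n,'few');continue
            zt=np.percentile(w[:,2],95)
            t=w[w[:,2]>zt-0.008]
            rect=cv2.minAreaRect((t[:,:2]*1000).astype(np.float32))
            print(c,n,m['confidence'],m['extent'],len(t),'top',zt.round(4),'med',np.median(t,0).round(4),'rect',np.round(rect[0],1),np.round(rect[1],1),round(rect[2],1))
    for n,z in [('front_rail',.092),('end_panel',0),('end_hoop',0),('rack',0),('carton',0),('panel_home',0)]:
        for m in models.landmark_of(c,n)[:2]: print(n,m['confidence'],ray(r,m['point'],z).round(4))
E
```

```text
top carton 0.98 [327.9, 213.1, 366.1, 261.8] 1117 top 0.0787 med [ 0.5339 -0.1061  0.0757] rect [ 533.9 -106.6] [99.5 59.1] 11.6
top carton 0.87 [230.6, 262.5, 277.7, 292.0] 1115 top 0.0784 med [0.4398 0.1077 0.0756] rect [439.4 109.3] [98.9 57. ] 88.3
top end_panel 0.87 [204.9, 155.0, 226.3, 217.5] 350 top 0.1224 med [0.6429 0.2026 0.1203] rect [644.7 203. ] [113.8  14.6] 5.2
top end_panel 0.69 [171.5, 220.6, 197.6, 279.6] 379 top 0.1216 med [0.5016 0.2697 0.12  ] rect [501.1 270.5] [ 15.1 113.9] 87.9
top front_rail 0.68 [217.7, 183.6, 430.0, 207.7] 1308 top 0.0954 med [ 0.6227 -0.0368  0.0925] rect [624.2 -45. ] [ 15.8 476.3] 5.6
top front_rail 0.26 [332.4, 210.4, 368.5, 263.2] 1146 top 0.0787 med [ 0.5341 -0.1064  0.0757] rect [ 534.4 -107.4] [99.8 60.8] 11.8
top end_hoop 0.61 [105.9, 292.6, 160.1, 345.3] 277 top 0.0951 med [0.3624 0.3792 0.0943] rect [361.9 381.6] [78.6 81.4] 10.5
top end_hoop 0.55 [416.2, 141.6, 432.1, 197.0] 49 top 0.091 med [ 0.7166 -0.2856  0.0893] rect [ 694.8 -287.6] [96.5  5.8] 5.3
top tin 0.6 [253.8, 171.3, 278.9, 193.4] 484 top 0.0774 med [0.649  0.0774 
[... 2922 characters left out ...]
2, 363.4, 281.8, 422.9] 361 top 0.0947 med [0.3564 0.3884 0.0932] rect [360.4 383.3] [79.7 82.8] 60.4
side creamer 0.59 [384.4, 138.7, 407.3, 187.8] 69 top 0.132 med [ 0.6111 -0.4201  0.1334] rect [ 613.3 -424.6] [25.8 35. ] 55.5
side spoon 0.4 [329.5, 158.3, 360.9, 197.2] 26 top 0.0882 med [ 0.6837 -0.2881  0.0862] rect [ 702.6 -287.4] [78.9  9.8] 9.8
front_rail 0.9 [ 0.6229 -0.0399  0.092 ]
end_panel 0.98 [0.5936 0.2124 0.    ]
end_panel 0.83 [0.4519 0.2799 0.    ]
end_hoop 0.7 [ 0.6438 -0.2895  0.    ]
rack 0.67 [ 0.6227 -0.044   0.    ]
carton 0.62 [ 0.5462 -0.1109  0.    ]
carton 0.46 [ 0.6714 -0.2238  0.    ]
panel_home 0.73 [0.6328 0.2012 0.    ]
panel_home 0.73 [0.4855 0.2638 0.    ]
```

send_rows:
  moves:
    - [0,0,0,0,0,-0.97,1]
    - [0,0,0,0,0,-0.97,1]
    - [0,0,0,0,0,-0.97,1]
    - [0,0,0,0,0,-0.97,1]
    - [0,0,0,0,0,-0.97,1]
    - [0,0,0,0,0,-0.97,1]
    - [0,0,0,0,0,-0.97,1]
    - [0,0,0,0,0,-0.97,1]

```text
time_s: 3.5
position: [0.1912, -0.595, 0.2225]
tcp_rot: [[-0.1, 0.995, 0.0], [0.995, 0.1, 0.0], [0.0, 0.0, -1.0]]
force: [-0.0, -0.5, -0.6]
opening: 0.167
```

```bash
cat >> h.py <<'E'
TH=np.radians(5.5); RX=np.array([np.cos(TH),np.sin(TH)]); RY=np.array([-RX[1],RX[0]]); RO=np.array([0.6236,-0.0461])
def r2w(x,y): return RO+x*RX+y*RY
def w2r(p): d=np.asarray(p)[:2]-RO; return np.array([d@RX,d@RY])
def info(tx=None,ty=None,tz=None):
    s=status.read_state(); R=s['tcp_rot']; p=s['position']
    print('t',s['time_s'],'rack xy',w2r(p).round(4),'z',p[2].round(4),'yaw rel rack',np.degrees(np.arctan2(R[1,0],R[0,0])-TH).round(2),'zaxis',R[:,2].round(4),'F',s['force'].round(2),'op',round(s['opening'],3),'q',np.round(s['joint_positions'],1))
    if tx is not None:
        w=np.r_[r2w(tx,ty),tz]-p; print('need tool units',(R.T@w/0.025).round(3))
E
python3 -c "
from h import *
info(0,0.2,0.15)"
```

```text
t 3.5 rack xy [-0.4831 -0.5049] z 0.2225 yaw rel rack 90.22 zaxis [ 0.e+00  1.e-04 -1.e+00] F [-0.   -0.48 -0.64] op 0.167 q [-82.4  30.2  82.1   0.   67.7 -88.1]
need tool units [28.121 19.433  2.903]
```

send_rows:
  moves:
    - [0.93,0.65,0,0,0,0,1]
    - [0.93,0.65,0,0,0,0,1]
    - [0.93,0.65,0,0,0,0,1]
    - [0.93,0.65,0,0,0,0,1]
    - [0.93,0.65,0,0,0,0,1]
    - [0.93,0.65,0,0,0,0,1]
    - [0.93,0.65,0,0,0,0,1]
    - [0.93,0.65,0,0,0,0,1]
    - [0.93,0.65,0,0,0,0,1]
    - [0.93,0.65,0,0,0,0,1]
    - [0.93,0.65,0,0,0,0,1]
    - [0.93,0.65,0,0,0,0,1]

```text
time_s: 5.0
position: [0.3595, -0.2982, 0.2228]
tcp_rot: [[-0.094, 0.996, 0.0], [0.996, 0.094, -0.0], [-0.0, 0.0, -1.0]]
force: [0.3, -0.3, 0.4]
opening: 0.003
```

send_rows:
  moves:
    - [0.93,0.65,0,0,0,0,1]
    - [0.93,0.65,0,0,0,0,1]
    - [0.93,0.65,0,0,0,0,1]
    - [0.93,0.65,0,0,0,0,1]
    - [0.93,0.65,0,0,0,0,1]
    - [0.93,0.65,0,0,0,0,1]
    - [0.93,0.65,0,0,0,0,1]
    - [0.93,0.65,0,0,0,0,1]
    - [0.93,0.65,0,0,0,0,1]
    - [0.93,0.65,0,0,0,0,1]
    - [0.93,0.65,0,0,0,0,1]
    - [0.93,0.65,0,0,0,0,1]

```text
time_s: 6.5
position: [0.5274, -0.0019, 0.2227]
tcp_rot: [[-0.094, 0.996, 0.0], [0.996, 0.094, -0.0], [-0.0, 0.0, -1.0]]
force: [-0.2, 1.0, 0.2]
opening: 0.001
```

```bash
python3 -c "
from h import *
info(0,0.2,0.115)"
```

```text
t 6.5 rack xy [-0.0915  0.0532] z 0.2227 yaw rel rack 89.91 zaxis [ 5.e-04 -2.e-04 -1.e+00] F [-0.17  0.97  0.25] op 0.001 q [-12.4  22.7  96.1  -0.   61.2 -17.8]
need tool units [5.88 3.65 4.31]
```

send_rows:
  moves:
    - [0.84,0.52,0,0,0,0,1]
    - [0.84,0.52,0,0,0,0,1]
    - [0.84,0.52,0,0,0,0,1]
    - [0.84,0.52,0,0,0,0,1]
    - [0.84,0.52,0,0,0,0,1]
    - [0.84,0.52,0,0,0,0,1]
    - [0.84,0.52,0,0,0,0,1]
    - [0,0,0.85,0,0,0,1]
    - [0,0,0.85,0,0,0,1]
    - [0,0,0.85,0,0,0,1]
    - [0,0,0.85,0,0,0,1]
    - [0,0,0.85,0,0,0,1]

```text
time_s: 8.0
position: [0.6038, 0.1522, 0.1157]
tcp_rot: [[-0.094, 0.996, 0.0], [0.996, 0.094, 0.0], [-0.0, 0.0, -1.0]]
force: [0.0, -0.2, 0.1]
opening: 0.006
```

Run:
```python
from h import *
info(0,0.2,0.092)
r=vision.capture('top'); cv2.imwrite('pics/top2.png',cv2.resize(r['img'][120:300,180:420,::-1],None,fx=3,fy=3))
r=vision.capture('side'); cv2.imwrite('pics/side2.png',cv2.resize(r['img'][150:330,180:420,::-1],None,fx=3,fy=3))
```

```text
t 8.0 rack xy [-0.0007  0.1993] z 0.1157 yaw rel rack 89.91 zaxis [ 4.e-04  0.e+00 -1.e+00] F [ 0.01 -0.19  0.08] op 0.006 q [ 3.9 37.6 87.7 -0.  54.7 -1.5]
need tool units [0.029 0.029 0.947]
```

View pics/side2.png

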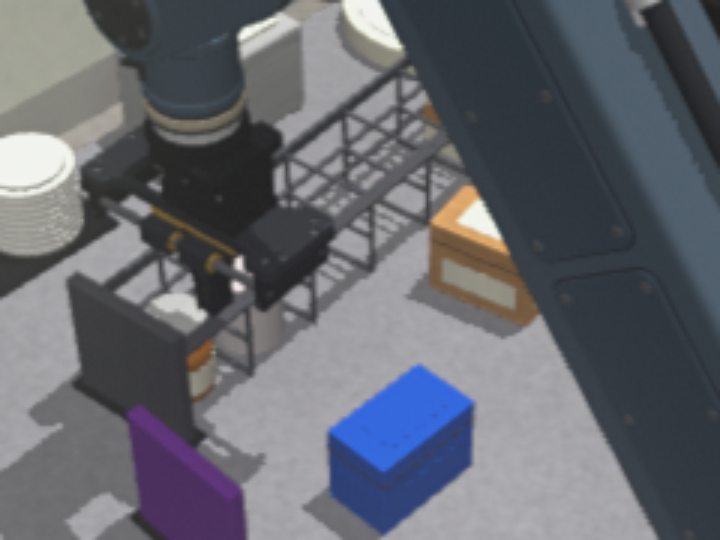

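View pics/top2.png

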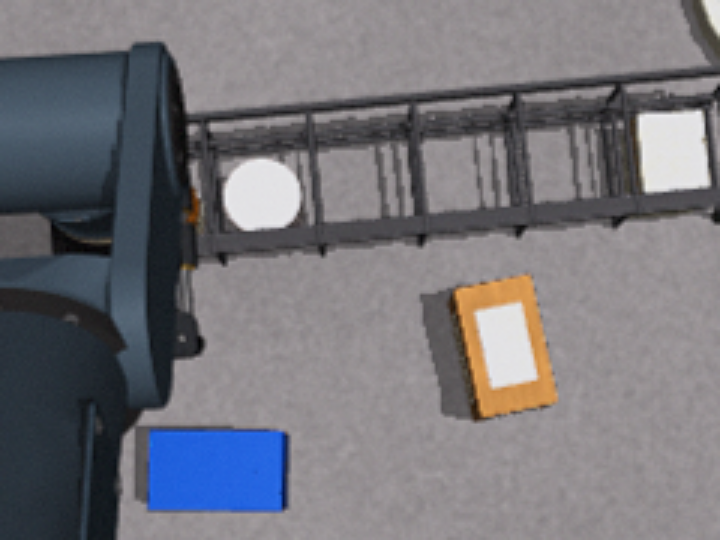

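The side view shows the fingertips above the rail in gap 1, at about (205,290) between the black panel and the first divider. I'll lower gently.

send_rows:
  moves:
    - [0,0,0.3,0,0,0,1]
    - [0,0,0.3,0,0,0,1]
    - [0,0,0.2,0,0,0,1]
    - [0,0,0.08,0,0,0,1]
    - [0,0,0.04,0,0,0,1]

```text
time_s: 8.72
position: [0.6037, 0.1521, 0.0934]
tcp_rot: [[-0.094, 0.996, 0.0], [0.996, 0.094, 0.0], [-0.0, 0.0, -1.0]]
force: [0.6, -0.0, -0.4]
opening: 0.007
```

send_rows:
  moves:
    - [0,0,0.04,0,0,0,1]

```text
time_s: 8.85
position: [0.6038, 0.1522, 0.0925]
tcp_rot: [[-0.094, 0.996, 0.0], [0.996, 0.094, 0.0], [-0.0, 0.0, -1.0]]
force: [-0.1, 0.4, 0.5]
opening: 0.005
```

send_rows:
  moves:
    - [0,0,0.04,0,0,0,1]
    - [0,0,0,0,0,0,1]

```text
time_s: 9.1
position: [0.6038, 0.1522, 0.0925]
tcp_rot: [[-0.094, 0.996, 0.001], [0.996, 0.094, -0.0], [-0.0, 0.001, -1.0]]
force: [-2.2, -0.3, 4.5]
opening: 0.003
```

send_rows:
  moves:
    - [0,0,0.01,0,0,0,1]
    - [-0.3,0,0,0,0,0,1]
    - [-0.3,0,0,0,0,0,1]
    - [-0.3,0,0,0,0,0,1]
    - [0,0,-0.12,0,0,0,1]
    - [-0.5,0,0,0,0,0,1]
    - [-0.5,0,0,0,0,0,1]
    - [-0.5,0,0,0,0,0,1]
    - [-0.4,0,0,0,0,0,1]
    - [0,0,0.09,0,0,0,1]

```text
time_s: 10.35
position: [0.6107, 0.0809, 0.0924]
tcp_rot: [[-0.093, 0.996, 0.001], [0.996, 0.093, -0.001], [-0.001, 0.001, -1.0]]
force: [-3.5, -3.0, 14.7]
opening: 0.007
```

send_rows:
  moves:
    - [0,0,0.03,0,0,0,1]
    - [0,0,0,0,0,0,1]

```text
time_s: 10.6
position: [0.6107, 0.081, 0.0924]
tcp_rot: [[-0.095, 0.995, 0.001], [0.995, 0.095, -0.003], [-0.003, 0.001, -1.0]]
force: [-1.1, -4.7, 7.3]
opening: 0.004
```

Run:
```python
from h import *
info(0,0.12,0.092)
```

```text
t 10.6 rack xy [-0.0006  0.1277] z 0.0924 yaw rel rack 89.96 zaxis [ 0.0013 -0.0027 -1.    ] F [-1.07 -4.67  7.28] op 0.004 q [-2.8 39.  89.5 -0.2 51.4 -8.1]
need tool units [-0.309  0.025  0.017]
```

send_rows:
  moves:
    - [0,0,0,0,0,0,1]
    - [-0.3,0,0,0,0,0,1]
    - [-0.3,0,0,0,0,0,1]
    - [-0.3,0,0,0,0,0,1]
    - [0,0,-0.12,0,0,0,1]
    - [-0.5,0,0,0,0,0,1]
    - [-0.5,0,0,0,0,0,1]
    - [-0.5,0,0,0,0,0,1]
    - [-0.6,0,0,0,0,0,1]
    - [0,0,0.1,0,0,0,1]
    - [0,0,0.02,0,0,0,1]

```text
time_s: 11.98
position: [0.6181, 0.0056, 0.0924]
tcp_rot: [[-0.095, 0.996, 0.002], [0.996, 0.095, -0.003], [-0.003, 0.002, -1.0]]
force: [-1.6, -5.3, 9.9]
opening: 0.005
```

send_rows:
  moves:
    - [-0.2,0,0,0,0,0,1]
    - [-0.2,0,0,0,0,0,1]

```text
time_s: 12.22
position: [0.6187, -0.0004, 0.0924]
tcp_rot: [[-0.093, 0.996, 0.002], [0.996, 0.093, 0.003], [0.003, 0.002, -1.0]]
force: [-1.2, 5.1, 7.4]
opening: 0.007
```

Run:
```python
from h import *
info(0,0.04,0.092)
```

```text
t 12.225 rack xy [-0.0005  0.0459] z 0.0924 yaw rel rack 89.84 zaxis [ 0.0017  0.0031 -1.    ] F [-1.17  5.11  7.35] op 0.007 q [-10.5  39.2  89.1   0.2  51.7 -16. ]
need tool units [-0.237  0.021  0.016]
```

send_rows:
  moves:
    - [0,0,-0.8,0,0,0,0]
    - [0,0,-0.9,0,0,0,0]
    - [-0.92,-0.6,-0.6,0,0,0,0]
    - [-0.92,-0.6,0,0,0,0,0]
    - [-0.92,-0.6,0,0,0,0,0]
    - [-0.92,-0.6,0,0,0,0,0]
    - [-0.92,-0.6,0,0,0,0,0]
    - [-0.92,-0.6,0,0,0,0,0]
    - [-0.92,-0.6,0,0,0,0,0]
    - [0,0,0.5,0,0,0,0]

```text
time_s: 13.48
position: [0.529, -0.174, 0.1365]
tcp_rot: [[-0.091, 0.996, 0.002], [0.996, 0.091, -0.001], [-0.001, 0.002, -1.0]]
force: [0.4, 0.3, 0.9]
opening: 0.498
```

Run:
```python
from h import *
info(-0.105,-0.116,0.03)
r=vision.capture('side'); cv2.imwrite('pics/side3.png',cv2.resize(r['img'][100:280,250:490,::-1],None,fx=3,fy=3))
```

```text
t 13.475 rack xy [-0.1064 -0.1183] z 0.1365 yaw rel rack 89.74 zaxis [ 0.0021 -0.0011 -1.    ] F [0.41 0.32 0.86] op 0.498 q [-29.7  31.7  96.7   0.   51.5 -35. ]
need tool units [0.097 0.049 4.259]
```

View pics/side3.png

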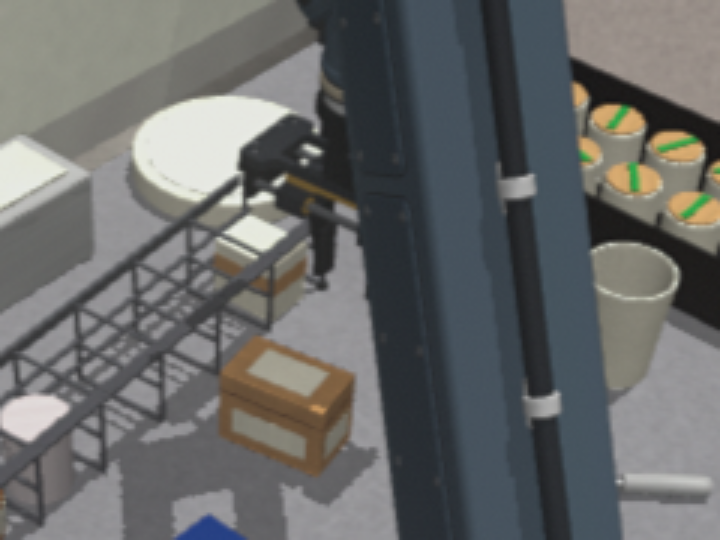

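The carton at about (290,400) is untouched, and the half-open fingers hang on its right (−y) side. Next I descend and push it sideways.

send_rows:
  moves:
    - [0,0,0.85,0,0,0,0]
    - [0,0,0.85,0,0,0,0]
    - [0,0,0.85,0,0,0,0]
    - [0,0,0.85,0,0,0,0]
    - [0,0,0.83,0,0,0,0]
    - [0.3,0,0,0,0,0,0]
    - [0.3,0,0,0,0,0,0]
    - [0.3,0,0,0,0,0,0]
    - [0.2,0,0,0,0,0,0]
    - [0.2,0,0,0,0,0,0]
    - [0.2,0,0,0,0,0,0]

```text
time_s: 14.9
position: [0.526, -0.1353, 0.0308]
tcp_rot: [[-0.094, 0.996, 0.002], [0.996, 0.094, -0.001], [-0.001, 0.002, -1.0]]
force: [0.5, -1.2, 1.0]
opening: 0.502
```

```bash
cat >> h.py <<'E'
def carton():
    for c in ('top','side'):
        r=vision.capture(c); W=cloud(r); hsv=cv2.cvtColor(r['img'],cv2.COLOR_RGB2HSV)
        for m in models.masks_of(c,'carton')[:3]:
            k=m['mask']&(r['depth']>0)
            w=W[k]; t=w[(w[:,2]>0.069)&(w[:,2]<0.083)]
            if len(t)<50: continue
            b=r['img'][m['mask']].mean(0)
            if b[2]>b[0]: continue
            q=np.array([w2r(p) for p in t])*1000
            rect=cv2.minAreaRect(q.astype(np.float32))
            print(c,round(m['confidence'],2),'carton rack mm',np.round(rect[0],1),np.round(rect[1],1),round(rect[2],1),'n',len(t),'maxz',w[:,2].max().round(3))
E
python3 - <<'E'
from h import *
info(-0.105,0,0.03)
carton()
E
```

```text
t 14.9 rack xy [-0.1057 -0.0794] z 0.0308 yaw rel rack 89.89 zaxis [ 0.0017 -0.001  -1.    ] F [ 0.49 -1.18  0.97] op 0.502 q [-26.2  41.  101.9  -0.   36.9 -31.6]
need tool units [3.176 0.023 0.028]
top 0.59 carton rack mm [-59.3 -27.7] [36.6 30.5] 84.4 n 170 maxz 0.08
side 0.87 carton rack mm [-97.5 -37.4] [102.4  65.4] 1.2 n 655 maxz 0.083
```

send_rows:
  moves:
    - [0.3,0,0,0,0,0,0]
    - [0.3,0,0,0,0,0,0]
    - [0.3,0,0,0,0,0,0]
    - [0.3,0,0,0,0,0,0]
    - [0.3,0,0,0,0,0,0]
    - [0.3,0,0,0,0,0,0]
    - [0.3,0,0,0,0,0,0]
    - [0.3,0,0,0,0,0,0]
    - [0.2,0,0,0,0,0,0]
    - [0.1,0,0,0,0,0,0]

```text
time_s: 16.35
position: [0.5189, -0.0675, 0.0303]
tcp_rot: [[-0.095, 0.996, -0.0], [0.996, 0.095, -0.0], [-0.0, -0.0, -1.0]]
force: [-0.5, -1.1, 0.4]
opening: 0.502
```

Run:
```python
from h import *
info(-0.105,0,0.03)
carton()
```

```text
t 16.35 rack xy [-0.1063 -0.0112] z 0.0303 yaw rel rack 89.93 zaxis [-0. -0. -1.] F [-0.51 -1.05  0.41] op 0.502 q [-19.7  40.4 104.7  -0.   34.9 -25.1]
need tool units [0.449 0.05  0.013]
top 0.48 carton rack mm [-66.5  42.7] [48.4 38.4] 9.3 n 127 maxz 0.081
side 0.72 carton rack mm [-95.8  30.1] [103.2  67.7] 0.3 n 725 maxz 0.082
```

send_rows:
  moves:
    - [0.25,0,0,0,0,0,0]
    - [0.2,0,0,0,0,0,0]
    - [0,0,0,0,0,0,0]
    - [-0.5,0,0,0,0,0,0]
    - [-0.5,0,0,0,0,0,0]
    - [0,0,-1,0,0,0,0]
    - [0,0,-1,0,0,0,0]
    - [0,0,-1,0,0,0,0]
    - [-0.5,-1,-1,0,0,0,0.3]
    - [-1,-1,0,0,0,0,0.3]
    - [-1,-1,0,0,0,0,0.3]
    - [-1,-1,0,0,0,0,0.3]

```text
time_s: 18.05
position: [0.4282, -0.1799, 0.1306]
tcp_rot: [[-0.093, 0.996, 0.001], [0.996, 0.093, -0.001], [-0.001, 0.001, -1.0]]
force: [-0.1, -0.5, -0.0]
opening: 0.353
```

Run:
```python
from h import *
info(-0.185,0.04,0.13)
carton()
r=vision.capture('top'); cv2.imwrite('pics/top4.png',cv2.resize(r['img'][120:300,180:420,::-1],None,fx=3,fy=3))
```

```text
t 18.05 rack xy [-0.2073 -0.1144] z 0.1306 yaw rel rack 89.86 zaxis [ 7.e-04 -6.e-04 -1.e+00] F [-0.06 -0.55 -0.04] op 0.353 q [-36.6  26.8 109.9  -0.   43.3 -42. ]
need tool units [6.179 0.878 0.019]
top 0.93 carton rack mm [-93.7  40.5] [59.9 99.7] 89.7 n 1153 maxz 0.082
side 0.62 carton rack mm [-118.2   50.7] [ 89.9 157.7] 69.1 n 736 maxz 0.083
side 0.53 carton rack mm [ 42.3 193.3] [50.2 36.8] 1.6 n 177 maxz 0.117
```

View pics/top4.png

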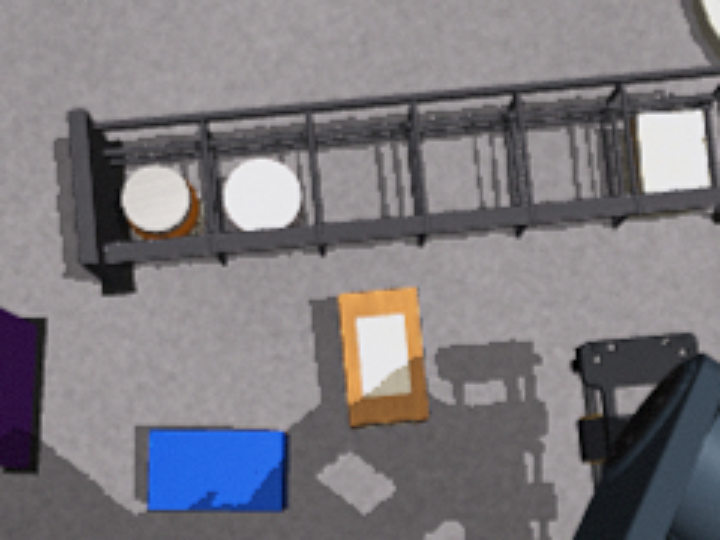

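The top view confirms the carton, at crop (385,355), squarely in front of empty gap 3: rack (−94, 40), yaw −0.3°. I'll turn the tool and get behind it.

send_rows:
  moves:
    - [0,0,0,0,0,1,0.3]
    - [0,0,0,0,0,1,0.3]
    - [0,0,0,0,0,1,0.3]
    - [0,0,0,0,0,1,0.3]
    - [0,0,0,0,0,1,0.3]
    - [0,0,0,0,0,1,0.3]
    - [0,0,0,0,0,1,0.3]
    - [0,0,0,0,0,1,0.3]
    - [0,0,0,0,0,1,0.3]
    - [0,0,0,0,0,0,0.3]

```text
time_s: 19.55
position: [0.4296, -0.1774, 0.1303]
tcp_rot: [[0.995, 0.098, 0.0], [0.098, -0.995, -0.0], [0.0, 0.0, -1.0]]
force: [0.2, -0.1, -0.7]
opening: 0.349
```

Run:
```python
from h import *
info(-0.175,0.0403,0.042)
```

```text
t 19.55 rack xy [-0.2057 -0.1121] z 0.1303 yaw rel rack 0.11 zaxis [ 3.e-04 -0.e+00 -1.e+00] F [ 0.22 -0.1  -0.7 ] op 0.349 q [-36.3  26.8 109.8   0.   43.3  48.1]
need tool units [ 1.239 -6.094  3.532]
```

send_rows:
  moves:
    - [0,-0.87,0,0,0,0,0.3]
    - [0,-0.87,0,0,0,0,0.3]
    - [0.2,-0.87,0,0,0,0,0.3]
    - [0.2,-0.87,0,0,0,0,0.3]
    - [0.2,-0.87,0,0,0,0,0.3]
    - [0.2,-0.87,0,0,0,0,0.3]
    - [0.2,-0.87,0,0,0,0,0.3]
    - [0.2,0,0.7,0,0,0,0.3]
    - [0,0,0.9,0,0,0,0.3]
    - [0,0,0.9,0,0,0,0.3]
    - [0,0,1,0,0,0,0.3]
    - [0,0,0,0,0,0,0.3]

```text
time_s: 21.05
position: [0.4425, -0.022, 0.0417]
tcp_rot: [[0.995, 0.097, -0.005], [0.097, -0.995, 0.002], [-0.004, -0.002, -1.0]]
force: [-0.6, -0.5, 0.3]
opening: 0.353
```

Run:
```python
from h import *
info(-0.0275,0.0403,0.042)
```

```text
t 21.05 rack xy [-0.1779  0.0413] z 0.0417 yaw rel rack 0.04 zaxis [-0.0046  0.0016 -1.    ] F [-0.58 -0.46  0.26] op 0.353 q [-17.4  36.5 115.9   0.   28.   67.1]
need tool units [ 6.017  0.046 -0.038]
```

send_rows:
  moves:
    - [0.4,0,0,0,0,0,0.3]
    - [0.4,0,0,0,0,0,0.3]
    - [0.3,0,0,0,0,0,0.3]
    - [0.3,0,0,0,0,0,0.3]
    - [0.3,0,0,0,0,0,0.3]
    - [0.3,0,0,0,0,0,0.3]
    - [0.3,0,0,0,0,0,0.3]
    - [0.3,0,0,0,0,0,0.3]
    - [0.3,0,0,0,0,0,0.3]
    - [0.3,0,0,0,0,0,0.3]

```text
time_s: 22.3
position: [0.5246, -0.016, 0.0427]
tcp_rot: [[0.996, 0.094, 0.0], [0.094, -0.996, -0.0], [0.0, 0.0, -1.0]]
force: [-1.7, -0.1, 0.9]
opening: 0.349
```

Run:
```python
from h import *
info(-0.0275,0.0403,0.042)
carton()
r=vision.capture('side'); cv2.imwrite('pics/side5.png',cv2.resize(r['img'][150:330,180:420,::-1],None,fx=3,fy=3))
r=vision.capture('top'); cv2.imwrite('pics/top5.png',cv2.resize(r['img'][120:300,180:420,::-1],None,fx=3,fy=3))
```

```text
t 22.3 rack xy [-0.0956  0.0394] z 0.0427 yaw rel rack -0.09 zaxis [ 1.e-04 -0.e+00 -1.e+00] F [-1.67 -0.08  0.93] op 0.349 q [-14.   39.1 104.3   0.   36.6  70.6]
need tool units [ 2.725 -0.04   0.03 ]
```

View pics/side5.png

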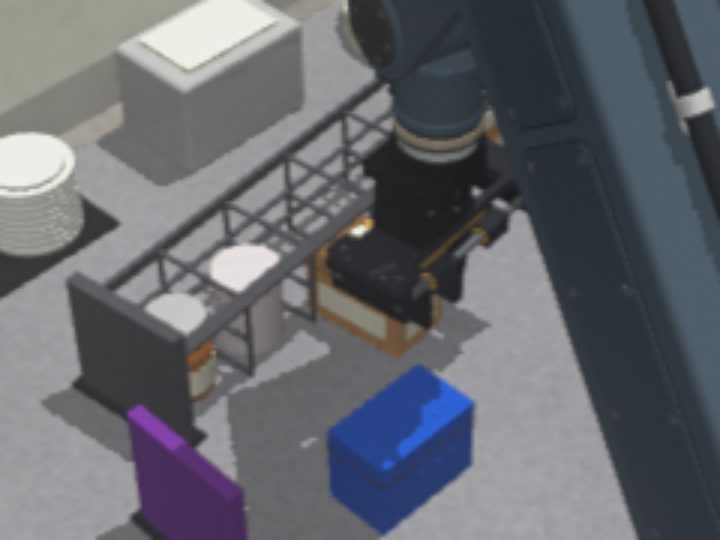

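View pics/top5.png

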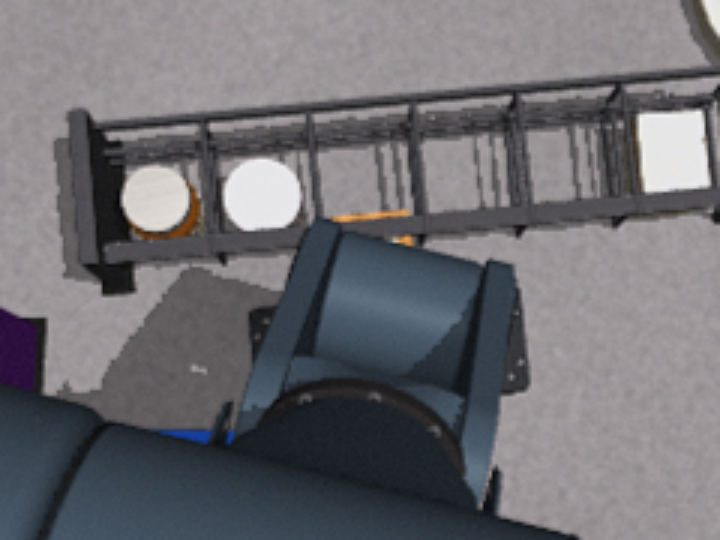

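The carton's front edge is under the rail and inside gap 3, about 5 mm towards the −y divider (crop 332–410 between the dividers at 313 and 415). I continue slowly, watching force.

send_rows:
  moves:
    - [0.25,0,0,0,0,0,0.3]
    - [0.25,0,0,0,0,0,0.3]
    - [0.25,0,0,0,0,0,0.3]
    - [0.25,0,0,0,0,0,0.3]

```text
time_s: 23.1
position: [0.5495, -0.0137, 0.0427]
tcp_rot: [[0.996, 0.094, 0.0], [0.094, -0.996, 0.0], [0.0, -0.0, -1.0]]
force: [-1.0, -1.2, -1.0]
opening: 0.348
```

send_rows:
  moves:
    - [0.25,0,0,0,0,0,0.3]
    - [0.25,0,0,0,0,0,0.3]
    - [0.25,0,0,0,0,0,0.3]

```text
time_s: 23.48
position: [0.568, -0.0119, 0.0428]
tcp_rot: [[0.996, 0.094, -0.0], [0.094, -0.996, 0.0], [-0.0, -0.0, -1.0]]
force: [-1.1, -0.2, -0.8]
opening: 0.35
```

Run:
```python
from h import *
info(-0.0275,0.0403,0.042)
r=vision.capture('top'); cv2.imwrite('pics/top6.png',cv2.resize(r['img'][120:300,180:420,::-1],None,fx=3,fy=3))
```

```text
t 23.475 rack xy [-0.0521  0.0394] z 0.0428 yaw rel rack -0.09 zaxis [-1.e-04  0.e+00 -1.e+00] F [-1.06 -0.19 -0.84] op 0.35 q [-12.5  41.   97.9   0.   41.2  72.1]
need tool units [ 0.982 -0.039  0.031]
```

View pics/top6.png

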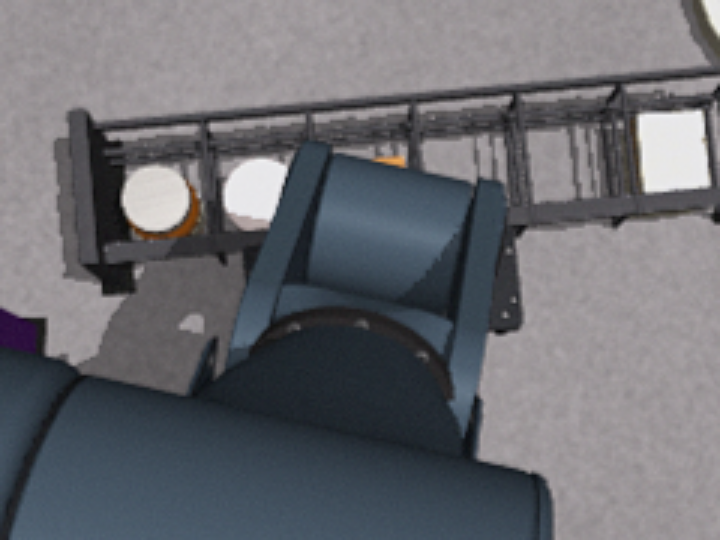

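send_rows:
  moves:
    - [0.2,0,0,0,0,0,0.3]
    - [0.2,0,0,0,0,0,0.3]
    - [0.2,0,0,0,0,0,0.3]
    - [0.15,0,0,0,0,0,0.3]

```text
time_s: 24.02
position: [0.5866, -0.0102, 0.0428]
tcp_rot: [[0.996, 0.094, -0.0], [0.094, -0.996, -0.0], [-0.0, 0.0, -1.0]]
force: [-1.5, -0.7, 0.8]
opening: 0.351
```

send_rows:
  moves:
    - [0.1,0,0,0,0,0,0.3]

```text
time_s: 24.15
position: [0.5889, -0.0099, 0.0428]
tcp_rot: [[0.996, 0.094, -0.0], [0.094, -0.996, 0.0], [-0.0, -0.0, -1.0]]
force: [-1.0, -0.9, 0.4]
opening: 0.347
```

send_rows:
  moves:
    - [0.06,0,0,0,0,0,0.3]

```text
time_s: 24.28
position: [0.5903, -0.0098, 0.0428]
tcp_rot: [[0.996, 0.094, -0.0], [0.094, -0.996, 0.0], [-0.0, -0.0, -1.0]]
force: [-1.2, -0.1, 0.8]
opening: 0.35
```

Run:
```python
from h import *
info(-0.0275,0.0403,0.042)
```

```text
t 24.275 rack xy [-0.0297  0.0393] z 0.0428 yaw rel rack -0.09 zaxis [-3.e-04  0.e+00 -1.e+00] F [-1.18 -0.07  0.75] op 0.35 q [-11.8  42.   94.6  -0.   43.5  72.8]
need tool units [ 0.088 -0.038  0.033]
```

send_rows:
  moves:
    - [0.06,0,0,0,0,0,0.3]
    - [0.04,0,0,0,0,0,0.3]

```text
time_s: 24.52
position: [0.5925, -0.0096, 0.0428]
tcp_rot: [[0.996, 0.094, -0.001], [0.094, -0.996, -0.0], [-0.001, -0.0, -1.0]]
force: [-2.4, -0.2, 2.1]
opening: 0.352
```

send_rows:
  moves:
    - [0.05,0,0,0,0,0,0.3]
    - [0,0,0,0,0,0,0.3]

```text
time_s: 24.78
position: [0.5925, -0.0095, 0.0427]
tcp_rot: [[0.996, 0.095, -0.003], [0.095, -0.996, 0.0], [-0.003, -0.0, -1.0]]
force: [-5.0, -1.4, 2.6]
opening: 0.349
```

send_rows:
  moves:
    - [0.05,0,0,0,0,0,0.3]
    - [0,0,0,0,0,0,0.3]

```text
time_s: 25.02
position: [0.5924, -0.0095, 0.0427]
tcp_rot: [[0.995, 0.095, -0.006], [0.095, -0.996, 0.0], [-0.006, -0.001, -1.0]]
force: [-7.0, -1.2, 5.2]
opening: 0.348
```

The tool stopped advancing at 0.5925 while the force rose to 7 N, so the carton is against the back stop. I back off straight.

send_rows:
  moves:
    - [-0.3,0,0,0,0,0,0.3]
    - [-0.5,0,0,0,0,0,0.3]
    - [-0.8,0,0,0,0,0,0.3]
    - [-1,0,0,0,0,0,0.3]
    - [-1,0,-0.5,0,0,0,0.3]
    - [0,0,-1,0,0,0,0.3]
    - [0,0,-1,0,0,0,0.3]
    - [0,1,-1,0,0,0,0.3]
    - [0,1,-1,0,0,0,0.3]
    - [0,1,0,0,0,0,0.3]
    - [0,1,0,0,0,0,0.3]
    - [0,1,0,0,0,0,0.3]

```text
time_s: 26.52
position: [0.5174, -0.143, 0.1555]
tcp_rot: [[0.996, 0.094, 0.001], [0.094, -0.996, -0.0], [0.001, 0.0, -1.0]]
force: [1.0, 0.3, -0.4]
opening: 0.344
```

send_rows:
  moves:
    - [0,1,0,0,0,0,0.3]
    - [0,1,0,0,0,0,0.3]
    - [0,1,0,0,0,0,0.3]
    - [0,1,0,0,0,0,0.3]
    - [0,1,0,0,0,0,0.3]
    - [0,1,0,0,0,0,0.3]
    - [0,0,0,0,0,0,0.3]

```text
time_s: 27.4
position: [0.532, -0.2942, 0.1553]
tcp_rot: [[0.996, 0.092, 0.001], [0.092, -0.996, -0.001], [0.001, 0.001, -1.0]]
force: [-0.0, 1.1, -0.5]
opening: 0.351
```

Run:
```python
from h import *
info()
carton()
r=vision.capture('top'); cv2.imwrite('pics/top7.png',cv2.resize(r['img'][120:300,180:420,::-1],None,fx=3,fy=3))
# template: orange pixels in the lane
W=cloud(r); z=W[...,2]; q=(W[...,:2]-RO); X=q@RX; Y=q@RY
k=(z>.068)&(z<.082)&(Y>0.0)&(Y<0.08)&(X>-.05)&(X<.1)
print('lane3 top: x',np.percentile(X[k],[1,99]).round(4),'y',np.percentile(Y[k],[1,99]).round(4),k.sum())
f=k&(X<-.008);print(np.percentile(X[f],[1]).round(4) if f.any() else None)
for sel in (X<-.009)&k,(X>.015)&(X<.04)&k,(X>.05)&(X<.08)&k: print(np.percentile(Y[sel],[2,98]).round(4),sel.sum())
for n in ['tin','honey','small_box','mug','paper_cup','creamer','spoon']:
    for m in models.masks_of('top',n)[:1]:
        w=W[m['mask']&(r['depth']>0)]; t=w[w[:,2]>np.percentile(w[:,2],95)-.008]; print(n,m['confidence'],np.round(cv2.minAreaRect((t[:,:2]*1000).astype(np.float32))[0],1))
```

```text
t 27.4 rack xy [-0.1149 -0.2382] z 0.1553 yaw rel rack -0.23 zaxis [ 0.0012 -0.001  -1.    ] F [-0.01  1.09 -0.52] op 0.351 q [-39.5  33.5  88.3  -0.   58.1  45.3]
top 0.83 carton rack mm [31.8 39.7] [ 60. 100.] 90.0 n 932 maxz 0.095
side 0.92 carton rack mm [29.4 40.3] [ 63.5 104.4] 88.7 n 500 maxz 0.091
lane3 top: x [-0.0174  0.082 ] y [0.0103 0.0691] 957
[-0.0177]
[0.0111 0.0681] 106
[0.0111 0.0684] 280
[0.0112 0.0686] 337
tin 0.69 [650.2  76.5]
honey 0.23 [651.9  -3.5]
small_box 0.77 [ 686.5 -239.7]
mug 0.73 [363.3 380.8]
paper_cup 0.72 [644.5 203.3]
```

View pics/top7.png

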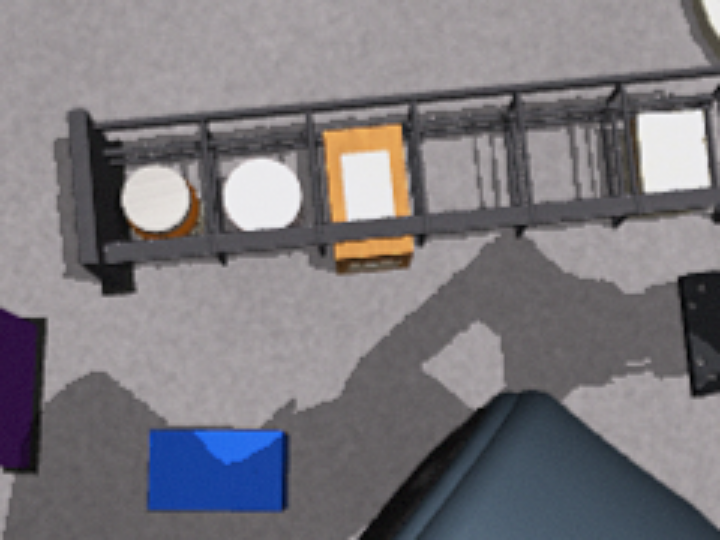

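The picture shows the carton at crop (368,195) in gap 3, square to the lane and with its far end at the back wires. It measures rack (31.8, 39.7) mm with yaw about 0. Its neighbours are unchanged and the gripper is clear, so I hand in.

```bash
python3 -c "
from rig import bot
print(bot.hand_in())"
```

```text
the job is handed in; nothing more can be done
None
```

The carton is fully home in the third gap from the black end panel, and the job is handed in at about 28 s of the 72 s allowed.

- **Counting:** I ran the shut fingertips along the rail from the panel end and pressed on it over gaps 1, 2 and 3. Contact forces were about 4.5–15 N. I lifted the fingertips about 2–3 mm to clear the bump at each divider, so the run was not one continuous contact.
- **Pushing:** I pushed the carton sideways with two half-open fingers until it stood in front of gap 3. I then pushed it straight in until the tool stopped moving and the force rose to about 7 N.
- **Carton check:** the top camera puts its origin at rack x 31.8 mm, y 39.7 mm, against a target of 32 and 40, with yaw about 0°. The side camera agrees within about 3 mm.
- **Other things:** tin, small box and mug were within about 6 mm of where they started.
- **Not confirmed by measurement:**
    - Honey: the last network result landed on the carton with low confidence, but the picture shows the jar in its place.
    - Paper cup: the last network result was a false match on the end panel.
    - Creamer and spoon: not found in the last picture.
    - The arm did not go down near the cup, creamer or spoon.
- **Robot:** at hand-in the gripper was clear of everything, 155 mm up, with the force reading about 1 N, which is noise level.

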